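# Switch the charger off and peel the frost cover from the battery tray

## Task

Turn the black charging knob fully anticlockwise to its end stop, then take the blue frost cover that clings to the battery tray by its white corner tab and peel it off, raising that corner first while the opposite corner still sits on the tray, so that the grey tray stays seated in its steel cradle. Finish while holding the cover up still and roughly level, right way up, its rim at least 15 cm above the shelf and touching nothing but the gripper; leave the knob off and do not move the beacon housing, the antenna stub or the two tent stakes.

Things in the scene. Friction and masses are not known exactly. Their poses are not given: they have to be found in the camera images.
- knob (a joint): angle of the black charging knob on the grey charging strip, rad: 0 = off, the anticlockwise end stop (seen from above); grows clockwise to 4.7. Turns with 0.03 N m and stays where left. At 0 its raised grip bar lies along the strip's x axis, the white mark on the bar's top towards -x; at angle q the bar lies at (strip yaw - q). Starts 0.7 to 1.4 from the stop
- knob_grip (a point): point on the knob's vertical turning axis at the height to grip its raised bar. The bar is 45 mm long, 14 mm thick and rises 32 mm above a round disc of 48 mm diameter; this point is 7 mm below the bar's top, 23 mm above the disc's rim, which is 50 mm above the shelf
- charger: grey charging strip, a fixed box 110 (x) x 150 (y) x 36 mm high, with the black knob and a red rocker switch (not used) on top; origin at the centre of its underside on the shelf, z up
- cradle: dark steel battery cradle fixed to the shelf: low open box 150 (x) x 110 (y) mm outside, floor 4 mm thick, walls to 24 mm high; origin at the centre of its underside
- tray: grey open battery tray, loose in the cradle (2 mm play), 140 x 100 x 44 mm high, 0.8 kg; origin at its underside's centre, 4 mm above the cradle's origin. Four sprung rubber nubs on its long sides (x +-55 mm) press outward on the cover's skirt: it clings by some 2.7 N at each corner till the skirt there has risen 8 mm. A straight pull tends to lift the tray too; a corner peel leaves it
- cover: blue formed plastic frost cover, loose, 152 (x) x 112 (y) x 18 mm (4 mm top, 3 mm skirt hanging 14 mm below it), about 90 g, nested over the tray's rim with 3 mm play; origin at the centre of its lower rim, 30 mm above the tray's origin while nested, axes along the tray's, z up. A white tab stands on its top near the (-x,-y) corner
- cover_tab (a point): centre of the white upright tab on the cover: a fin 26 mm long, 9 mm thick and 30 mm high, standing on the cover's top (this point is 15 mm above the cover's top, 33 mm above its lower rim; at x -59, y -43.5 mm of the cover). The fin's long side runs along the cover's diagonal, from the tab corner to the far corner, so it is pinched across that diagonal
- cover_tab_corner (a point): outer corner of the cover's lower rim beside the tab (cover x -76, y -56 mm, z 0)
- cover_far_corner (a point): outer corner of the cover's lower rim opposite the tab (cover x 76, y 56 mm, z 0): the corner about which the cover tips when it is peeled
- beacon: yellow plastic beacon housing standing loose, 62 x 78 x 97 mm high; origin at the centre of its underside; leave alone
- antenna: black rubber antenna stub standing loose on its 40 mm wide foot, 88 mm high; origin at the centre of its underside; leave alone
- stake0: orange tent stake lying loose, 178 mm long along its x, 9 mm thick, head 24 mm wide; origin near its middle, on the underside; leave alone
- stake1: second orange tent stake, same as the first; leave alone
There are look-alikes about, which are no part of the job. Of the things shaped like the charger, the grey one is meant.

How it is judged:
By the outcome, as a careful person would: the job done as asked, in the order asked, and still so for the second after the job is handed in, while the arm keeps its last pose, push and grip.
It also fails if it takes over 48 s, if anything falls off the work surface, if the arm or the gripper's body presses on something with over 40 N, if the wrist force passes 120 N, or if a joint passes its speed limit or range.

## Robot

A 6-joint arm with a two-finger parallel gripper is mounted at the origin on the work surface. World frame = base frame: x ahead of the robot, y to its left, z up, the work surface at z = 0. Lengths are in m, angles in rad, forces in N, time in s.
With the tool pointing down it reaches from about 0.425 to 0.95 m from the base axis. Payload 14.7 kg.
Tool frame: the origin (TCP) lies between the finger pads; the fingertips stand 19 mm ahead of it and the grasp point (between the pads) is the TCP (manip.tcp_to_tips is the distance from the TCP to the fingertips, in m); z points along the fingers, y is the direction in which the jaws open and shut (so a half turn about z gives the same grasp; the last joint's range is limited). The gripper opens to 85 mm and grips with 20 to 120 N. Pads are 22 mm wide; open, the fingers measure 114 mm over their backs; the gripper's body (76 mm by 85 mm) begins 54 mm behind the grasp point. The pads swing forward as they close: fully open they stand 13 mm farther back than shut.
Start: joints at [1.208, 0.48, 1.596, -0, 1.065, -0.047], TCP at [0.202, 0.618, 0.25] pointing down, gripper open.
Joint ranges: [-2.75, 2.75], [-0.82, 2.05], [0.23, 2.67], [-1.56, 4.7], [0.09, 2.69], [-2.92, 2.92]. Speed limits (rad/s): [1.89, 1.89, 2.39, 3.01, 3.01, 3.01].

## Interface

Orientations are given as [roll, pitch, yaw] about the fixed x, y, z axes, in that order (R = Rz(yaw) Ry(pitch) Rx(roll)).
In Python, from workcell import manip, camera gives the robot as it stands.
- The arm moves only by the tool jog_arm, never from a script. Its argument "plan" is a list of rows, each an object of numbers: "x", "y", "z": the shift along the tool's x, y, z in cm; "rx", "ry", "rz": the turn, a rotation vector about the tool's x, y, z in degrees. In form: [{"x": .., "y": .., "z": .., "rx": .., "ry": .., "rz": ..}, ...]. A call has 1 to 20 rows; each row is the pose to reach, as a shift and turn from the pose commanded when the call began, along the tool's axes at that moment; what a row does not reach only later rows make up. A row lasts 1/10 s, in which the tool goes at most 50 mm and 8.59 degrees, less where a joint would pass 70% of its speed; a pose out of reach is approached as far as the arm can. A call with a gripper value outside its range is refused whole. "grip" is the opening, from 0 (shut) to 1 (fully open), set as the call begins (left out, the last holds). The fingers move at their own pace and stop on an object; the grip force is fixed at half the most. Time passes only in rows, so rows that repeat a pose let the fingers close. It gives the time, the measured TCP pose, the force and the opening at its end, in the units of the state.
- manip.observe(): the state, without advancing time (a new reading comes with each control period).
- camera(name): name is "scene" or "top"; returns a dict with "image" (420x560x3 uint8, red, green, blue), "range_z" (420x560 float32, m along the optical axis (not along the pixel's ray), 0 where there is no reading), "K" (3x3 intrinsics, pixels), "position" and "rotation" of the camera in the world. Camera axes: x right, y down, z forward; pixel columns grow to the right and rows downward; lengths in m; the calibration is good to about 2 mm. A picture is of the moment at which its call begins.
- manip.sign_off(): hands the job in, once; it reports no verdict.
The state is a dict: "clock": time; "joints": joint angles; "joint_velocities": joint speeds; "joint_efforts": joint torques, N m; "tool_pos": TCP position; "tcp_rot": TCP orientation; "contact_force": force on the tool from outside, world axes, zero at the start; "moment": the same for the moment, N m; "width": finger opening in m.
Only numpy, scipy, OpenCV 4.12 (cv2) and the standard library are available. Lean on these libraries where they do the work, as an engineer would, in place of code of your own. Each camera call takes 0.05 s, during which the arm holds its last target.

## Working session

There is one attempt and no reset: what is moved stays moved. The work goes in short steps, Python scripts to look and compute and a tool call to move; the robot and the scene stay as the last step left them, time stands still between calls to the robot, and variables do not carry over. Pictures are saved under pics/ and viewed, and the job is handed in when it is done.

Besides the shell and the picture viewer there is one more tool, called after "Request:" as name(argument=value, ...) on one line, values as JSON. jog_arm: Moves the arm, as the interface text tells. Its arguments: {"type":"object","properties":{"plan":{"type":"array","items":{"type":"object","properties":{"x":{"type":"number"},"y":{"type":"number"},"z":{"type":"number"},"rx":{"type":"number"},"ry":{"type":"number"},"rz":{"type":"number"}}}},"grip":{"type":"number"}},"required":["plan"]}

```bash
ls; mkdir -p pics
python3 - <<'E'
from workcell import manip, camera
import cv2,pickle
print(manip.observe())
for n in("scene","top"):
    c=camera(n); cv2.imwrite(f"pics/{n}0.png",c["image"][:,:,::-1]); pickle.dump(c,open(f"{n}0.pkl","wb"))
    print(n,c["K"],c["position"],c["rotation"])
E
```

```text
pics
{'clock': 0.0, 'joints': array([ 1.20841069e+00,  4.80829379e-01,  1.59687111e+00,  2.56829766e-06,
        1.06512599e+00, -4.66421207e-02]), 'joint_velocities': array([-2.34861837e-04,  6.93332711e-05,  1.68186288e-03, -9.73452860e-05,
        2.76649696e-04, -2.77375120e-04]), 'joint_efforts': array([ 5.51791381e-04, -9.50667500e+01, -4.30202615e+01,  6.01626098e-06,
        1.23040393e-02,  7.53130644e-05]), 'tool_pos': array([0.20170417, 0.6174933 , 0.24967501]), 'tcp_rot': array([-3.14036027e+00, -5.97702747e-05,  2.82584786e+00]), 'contact_force': array([-0.71191582, -0.03731789, -0.64589706]), 'moment': array([ 0.03312835, -0.00905816, -0.00258052]), 'width': 0.08518365733311027}
scene [[541.0080557    0.         272.52474875]
 [  0.         541.0080557  204.75629623]
 [  0.           0.           1.        ]] [ 1.12530031 -0.98688725  0.78058211] [-2.14669109 -0.02347016  0.50609222]
top [[543.03392108   0.         267.48269299]
 [  0.         543.03392108 207.1358491 ]
 [  0.           0.           1.        ]] [ 0.51050388 -0.03496735  1.37785247] [-3.06112263  0.02336301 -1.55980144]
```

View pics/scene0.png

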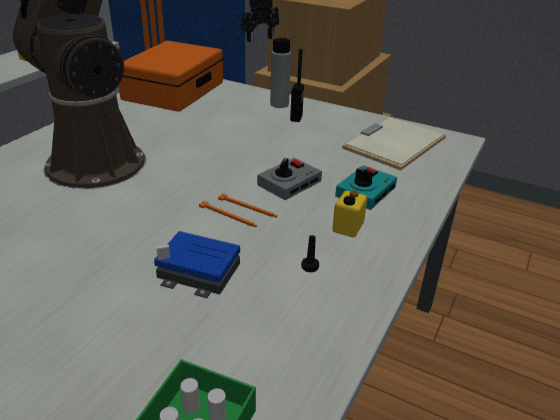

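View pics/top0.png

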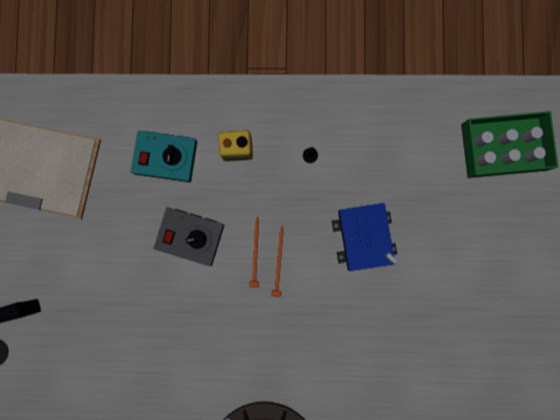

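The top view shows the grey charger at (190,237), with its knob at about (197,239). The blue cover is at (367,237), with the white tab at (391,258). Next I'll measure these.

```bash
cat > h.py <<'E'
import numpy as np,cv2,pickle
from scipy.spatial.transform import Rotation as Ro
def R(c): return Ro.from_euler('xyz',np.array(c["rotation"])).as_matrix() if np.ndim(c["rotation"])==1 else np.array(c["rotation"])
def ray(c,uv):
    uv=np.atleast_2d(np.array(uv,float)); d=np.c_[uv,np.ones(len(uv))]@np.linalg.inv(c["K"]).T
    return d@R(c).T
def onplane(c,uv,z):
    d=ray(c,uv); p=c["position"]; return p+d*((z-p[2])/d[:,2])[:,None]
def cloud(c):
    v,u=np.mgrid[:420,:560]; d=ray(c,np.c_[u.ravel(),v.ravel()])
    return (c["position"]+d*c["range_z"].reshape(-1,1)).reshape(420,560,3)
def proj(c,P):
    q=(np.atleast_2d(P)-c["position"])@R(c); q=q@np.array(c["K"]).T; return q[:,:2]/q[:,2:]
def load(n): return pickle.load(open(n+".pkl","rb"))
def crop(c,x0,y0,x1,y1,s,fn,gain=1.5):
    im=np.clip(c["image"][y0:y1,x0:x1,::-1].astype(float)*gain,0,255).astype(np.uint8)
    cv2.imwrite(fn,cv2.resize(im,None,fx=s,fy=s,interpolation=cv2.INTER_NEAREST))
E
python3 - <<'E'
from h import *
t=load("top0");s=load("scene0")
P=cloud(t); print("table z",P[300:400:20,100:200:30,2])
hsv=cv2.cvtColor(t["image"],cv2.COLOR_RGB2HSV)
m=((hsv[...,0]>105)&(hsv[...,0]<130)&(hsv[...,1]>150)).astype(np.uint8)
n,l,st,ce=cv2.connectedComponentsWithStats(m);i=1+st[1:,4].argmax();print(st[i],ce[i])
cn=max(cv2.findContours((l==i).astype(np.uint8),0,2)[0],key=cv2.contourArea)
r=cv2.minAreaRect(cn);box=cv2.boxPoints(r);print(r,box)
print("blue z",np.median(P[l==i][:,2]))
w=onplane(t,box,0.052);print(w, np.linalg.norm(np.diff(w,axis=0),axis=1), w.mean(0))
# tab
sub=P[180:300,310:420];
mm=(hsv[...,1]<60)&(hsv[...,2]>110);mm[:240]=0;mm[:,:375]=0;mm[280:]=0;mm[:,405:]=0
print(mm.sum());ys,xs=np.nonzero(mm&(P[...,2]>0.06));print(P[ys,xs].round(3)[:60])
crop(t,140,195,240,275,7,"pics/knob.png",2.5);crop(t,325,195,405,275,7,"pics/cov.png",2)
crop(s,250,140,330,200,8,"pics/knob_s.png",2);crop(s,140,225,250,305,7,"pics/cov_s.png",1.5)
g=(hsv[...,1]<60)
mk=P[...,2]
reg=np.zeros_like(m);reg[200:272,145:235]=1
mc=((P[...,2]>0.022)&(reg>0)).astype(np.uint8)
cn=max(cv2.findContours(mc,0,2)[0],key=cv2.contourArea);r=cv2.minAreaRect(cn);box=cv2.boxPoints(r);w=onplane(t,box,0.036)
print("charger",r,w,np.linalg.norm(np.diff(w,axis=0),axis=1),w.mean(0))
kn=(P[...,2]>0.065)&(reg>0);print("bar",kn.sum());q=P[kn];print(q[:,2].max(),q.mean(0),np.c_[np.nonzero(kn)].mean(0))
u,S,v=np.linalg.svd(q[:,:2]-q[:,:2].mean(0));print(v[0],S)
E
```

```text
table z [[-2.59444632e-03 -3.17250703e-04  2.09563497e-03 -2.40718660e-03]
 [-1.56857684e-03 -1.52482051e-03  1.16241201e-03  1.59744895e-03]
 [-1.91055119e-03  3.61004760e-04 -1.96354779e-03  9.10025066e-04]
 [ 4.81981613e-04 -1.95248901e-05 -2.30672831e-03 -1.06513512e-03]
 [-1.24099548e-03  3.98233602e-05 -5.22405346e-04 -2.57403774e-03]]
[ 339  203   55   68 2808] [365.79843305 236.16737892]
((366.5269775390625, 236.66217041015625), (61.978416442871094, 47.18251037597656), 80.53767395019531) [[338.1621  209.97299]
 [384.70264 202.21622]
 [394.89185 263.35135]
 [348.35132 271.10812]]
blue z 0.05116621350929296
[[ 0.61173152 -0.17550503  0.052     ]
 [ 0.63175453 -0.28871549  0.052     ]
 [ 0.48362597 -0.31229079  0.052     ]
 [ 0.46366575 -0.20016409  0.052     ]] [0.11496752 0.14999289 0.11388945] [ 0.54769444 -0.24416885  0.052     ]
46
[[ 0.506 -0.289  0.086]
 [ 0.506 -0.292  0.084]
 [ 0.504 -0.286  0.088]
 [ 0.504 -0.29   0.082]
 [ 0.504 -0.293  0.078]
 [ 0.504 -0.295  0.08 ]
 [ 0.501 -0.287  0.083]
 [ 0.501 -0.291  0.079]
 [ 0.501 -0.292  0.083]
 [ 0.501 -0.295  0.08 ]
 [ 0.5
[... 406 characters left out ...]
.492 -0.299  0.084]
 [ 0.492 -0.302  0.082]
 [ 0.492 -0.303  0.088]
 [ 0.492 -0.306  0.085]
 [ 0.49  -0.302  0.081]
 [ 0.49  -0.304  0.08 ]
 [ 0.49  -0.306  0.083]
 [ 0.49  -0.309  0.08 ]
 [ 0.487 -0.304  0.081]
 [ 0.487 -0.307  0.078]]
charger ((188.36837768554688, 236.11256408691406), (60.5423583984375, 45.373565673828125), 16.990825653076172) [[0.51188585 0.28055105 0.036     ]
 [0.62000454 0.25037397 0.036     ]
 [0.57731666 0.10505971 0.036     ]
 [0.46999782 0.1359309  0.036     ]] [0.1122511  0.15145457 0.11167078] [0.54480122 0.19297891 0.036     ]
bar 140
1.3778524696873342 [0.53258258 0.13558311 0.29144539] [237.49285714 193.15714286]
[0.12118266 0.99263022] [0.91260301 0.06380592]
```

View pics/knob.png

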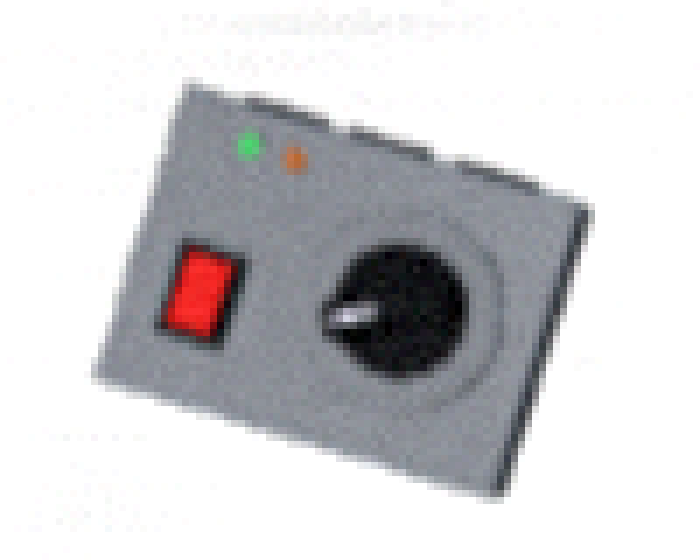

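View pics/cov_s.png

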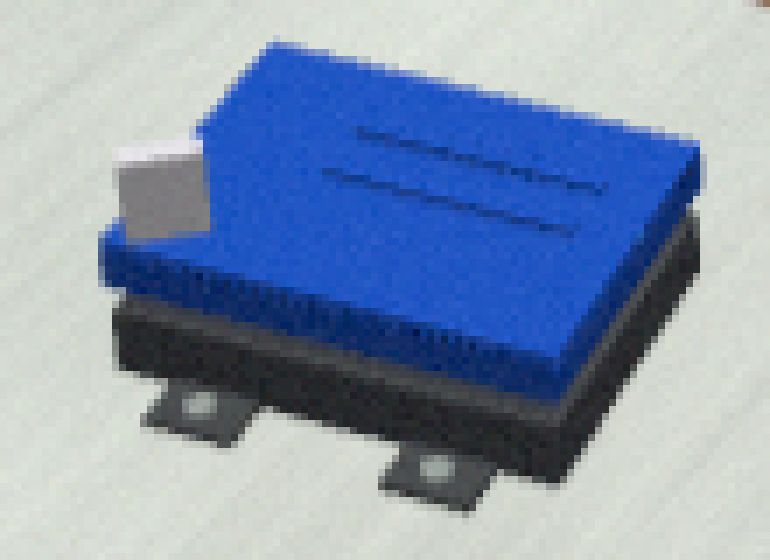

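View pics/knob_s.png

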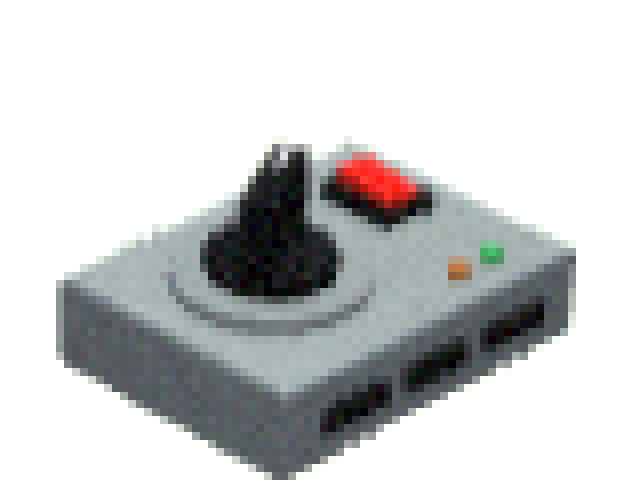

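Run:
```python
from h import *
t=load("top0");s=load("scene0")
for n,c,(x0,y0,x1,y1) in (("top",t,(175,215,220,260)),("scene",s,(265,145,315,190))):
    P=cloud(c);P[c["range_z"]==0]=0
    sub=P[y0:y1,x0:x1].reshape(-1,3)
    q=sub[(sub[:,2]>0.066)&(sub[:,2]<0.1)]
    print(n,len(q),q.mean(0),q.max(0),q.min(0)); 
    u,S,v=np.linalg.svd(q[:,:2]-q[:,:2].mean(0),full_matrices=False);print(np.degrees(np.arctan2(v[0,1],v[0,0])),S)
    d=sub[(sub[:,2]>0.045)&(sub[:,2]<0.055)];print("disc",len(d),d.mean(0),d.min(0),d.max(0))
# bright mark pixels on bar; dark mask
im=t["image"].astype(int)
print(im[225:252,183:212].max(2))
```

```text
top 116 [0.53685752 0.16927644 0.07798306] [0.54683046 0.19161206 0.08617588] [0.5269987  0.14677382 0.067323  ]
102.02041331965724 [0.14345375 0.0442795 ]
disc 204 [0.53686466 0.16925003 0.04890749] [0.50327653 0.1352515  0.04500048] [0.56928844 0.20196257 0.05465198]
scene 77 [0.54114633 0.16422851 0.07680736] [0.54765333 0.1943248  0.08316519] [0.52936363 0.14297293 0.06607883]
-80.94226096764045 [0.13003397 0.03462412]
disc 147 [0.54328806 0.18162441 0.04928451] [0.51408668 0.13388503 0.04506613] [0.56720548 0.25256053 0.05457867]
[[58 57 61 61 60 61 61 59 58 58 59 54 60 59 57 54 55 56 56 61 58 60 62 61
  60 61 61 61 60]
 [61 62 59 59 60 58 57 57 54 58 58 58 55 56 57 55 57 57 60 59 56 57 56 60
  62 62 60 61 63]
 [61 61 60 60 58 55 56 58 57 61 58 59 59 56 61 57 60 59 58 60 58 54 54 59
  60 62 63 62 60]
 [57 59 59 60 61 57 59 59 60 59 58 58 57 58 57 58 59 57 61 61 56 57 56 55
  57 60 64 59 63]
 [59 60 60 56 57 60 58 61 60 58 56 47 47 44 44 47 47 51 59 59 57 60 56 58
  53 58 63 61 63]
 [59 59 56 58 57 59 59 59 52 47 34 26 21 18 17 23 24 36 46 48 55 59 57 58
  56 53 57 61 62]
 [61 58
[... 1225 characters left out ...]
3 12 15 10 12  6 11  7 11 11 18 41 53
  60 59 59 53 52]
 [59 55 59 59 62 57 44 23 14  7 10 11 11 11 11  8  9 13 10  7 13 33 54 59
  60 59 55 50 59]
 [61 56 59 60 59 60 56 40 26 14  8 10 13  7 11 13 14  5 13 21 32 47 58 58
  59 57 53 52 58]
 [60 61 58 61 59 61 63 56 45 30 17 14 12  8  9 13 12 14 26 43 48 56 59 57
  58 53 50 59 62]
 [61 62 60 59 58 60 60 62 57 48 43 38 28 22 21 29 35 36 41 55 61 58 57 56
  53 50 53 59 63]
 [60 62 58 58 58 60 61 61 60 59 60 53 51 41 43 47 56 57 59 59 60 59 60 51
  45 50 60 65 61]
 [62 57 60 58 61 56 59 58 59 60 60 61 58 59 57 57 62 63 57 62 57 56 52 48
  49 58 61 59 60]
 [61 59 60 59 58 57 56 58 56 58 58 59 57 56 60 59 60 57 57 55 55 55 50 54
  58 60 59 61 61]]
```

The knob's white mark points towards +y, a world bearing of about 102-108°. The strip's yaw is -15.6°, so q is about 1.1 rad, which falls in the stated range. The other strip orientation would not fit. The tab sits at the cover's lower-left corner with its fin along about 45°. Next: refined positions, and a check for tall things near the path.

```bash
cat >> h.py <<'E'
def toolmove(p0,rpy,target,yaw=None):
    R0=Ro.from_euler('xyz',rpy).as_matrix()
    d=R0.T@(np.array(target)-p0)*100
    out=d.round(2)
    if yaw is not None:
        Rt=Ro.from_euler('xyz',[np.pi,0,yaw]).as_matrix()
        rv=Ro.from_matrix(R0.T@Rt).as_rotvec(degrees=True); return out,rv.round(2)
    return out
E
python3 - <<'E'
from h import *
from workcell import manip
t=load("top0");s=load("scene0")
P=cloud(t);P[t["range_z"]==0]=0
sub=P[:,:140];q=sub[(sub[...,2]>0.06)&(sub[...,2]<.6)];print("tall left",len(q),q.min(0),q.max(0))
Q=cloud(s);Q[s["range_z"]==0]=0
for nm,(x0,y0,x1,y1) in dict(walkie=(290,50,303,122),thermos=(270,40,290,108)).items():
    q=Q[y0:y1,x0:x1].reshape(-1,3);q=q[(q[:,2]>.03)&(q[:,1]<1)];print(nm,np.percentile(q,[5,50,95],axis=0).round(3),q[:,2].max())
# disc circle
g=t["image"].max(2);m=((g<34)).astype(np.uint8);m[:222]=0;m[255:]=0;m[:,:184]=0;m[:,215:]=0
cn=max(cv2.findContours(m,0,2)[0],key=cv2.contourArea)[:,0]
r=cn[cn[:,0]>193]
A=np.c_[2*r,np.ones(len(r))];sol=np.linalg.lstsq(A,(r**2).sum(1),rcond=None)[0];print("circ",sol[:2],np.sqrt(sol[2]+sol[0]**2+sol[1]**2),onplane(t,sol[:2],.05))
mk=((g>38)).astype(float);ys,xs=np.nonzero((g[236:243,186:195]>34));w=g[236:243,186:195][ys,xs];u=np.array([(xs*w).sum()/w.sum()+186,(ys*w).sum()/w.sum()+236]);
mp=onplane(t,u,.082);print("mark",u,mp)
k=onplane(t,sol[:2],.05)[0];d=(mp[0]-k)[:2];print(np.degrees(np.arctan2(d[1],d[0])),np.linalg.norm(d))
o=manip.observe();print(toolmove(o["tool_pos"],o["tcp_rot"],[k[0],k[1],.16],np.radians(103)))
E
```

```text
tall left 476 [0.33528507 0.56624835 0.06007172] [0.38338409 0.62473799 0.1261409 ]
walkie [[0.347 0.567 0.038]
 [0.363 0.581 0.105]
 [0.382 0.624 0.214]] 0.2396044311424852
thermos [[0.229 0.643 0.042]
 [0.264 0.655 0.141]
 [0.285 0.68  0.236]] 0.24458491665283466
circ [197.05190783 238.78430644] 9.017982743561877 [[0.53791753 0.16896242 0.05      ]]
mark [189.18143813 239.05016722] [[0.53642431 0.18291753 0.082     ]]
96.10751055666724 0.01403476898495793
(array([-45.89, -32.19,   9.01]), array([-6.000e-02,  3.000e-02,  5.891e+01]))
```

Request:
jog_arm(plan=[{"z": -4},{"z": -8},{"z": -8},{"x": -10,"y": -7,"z": -8,"rz": 10},{"x": -20,"y": -14,"z": -8,"rz": 25},{"x": -30,"y": -21,"z": -8,"rz": 40},{"x": -45.9,"y": -32.2,"z": -8,"rz": 60},{"x": -45.9,"y": -32.2,"z": -8,"rz": 60},{"x": -45.9,"y": -32.2,"z": -4,"rz": 60},{"x": -45.9,"y": -32.2,"z": 0,"rz": 60},{"x": -45.9,"y": -32.2,"z": 5,"rz": 60},{"x": -45.9,"y": -32.2,"z": 9,"rz": 60},{"x": -45.9,"y": -32.2,"z": 9,"rz": 60},{"x": -45.9,"y": -32.2,"z": 9,"rz": 60},{"x": -45.9,"y": -32.2,"z": 9,"rz": 60},{"x": -45.9,"y": -32.2,"z": 9,"rz": 60},{"x": -45.9,"y": -32.2,"z": 9,"rz": 60},{"x": -45.9,"y": -32.2,"z": 9,"rz": 60}], grip=1)

```text
invalid input at $.plan[0]: expected keys x, y, z, rx, ry, rz
```

Run:
```python
from h import *
from workcell import manip,camera
o=manip.observe();print(o);print(toolmove(o["tool_pos"],o["tcp_rot"],[.5375,.169,.075],np.radians(102)))
c=camera("scene");crop(c,220,80,360,220,5,"pics/k1.png",1.5)
```

```text
{'clock': 0.1, 'joints': array([ 1.20840114e+00,  4.80749150e-01,  1.59676962e+00,  2.25471452e-05,
        1.06510378e+00, -4.65994801e-02]), 'joint_velocities': array([-3.81895635e-05, -1.45020211e-03, -1.27842128e-03, -1.52039630e-03,
        2.50387624e-04, -6.05884808e-04]), 'joint_efforts': array([ 4.93455900e-04, -9.52269316e+01, -4.31042254e+01, -3.10358328e-04,
        5.37404063e-03, -2.22965036e-05]), 'tool_pos': array([0.20173051, 0.61756268, 0.24976489]), 'tcp_rot': array([-3.14056480e+00, -6.76674526e-05,  2.82578598e+00]), 'contact_force': array([-0.13312969, -0.73154289,  0.23348438]), 'moment': array([ 0.01465366,  0.01960316, -0.03289382]), 'width': 0.08576515984248587}
(array([-45.85, -32.19,  17.51]), array([-6.000e-02,  3.000e-02,  5.991e+01]))
```

View pics/k1.png

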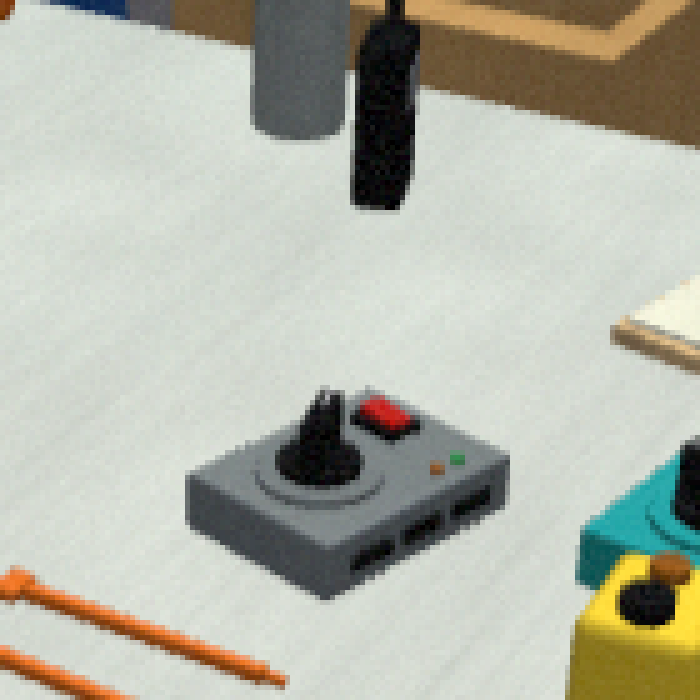

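The move was refused because every key is required, so the arm has not moved and the picture shows the same scene as before. I'll resend it with all keys.

Request:
jog_arm(plan=[{"x": 0,"y": 0,"z": -4,"rx": 0,"ry": 0,"rz": 0},{"x": 0,"y": 0,"z": -8,"rx": 0,"ry": 0,"rz": 0},{"x": 0,"y": 0,"z": -8,"rx": 0,"ry": 0,"rz": 0},{"x": -10,"y": -7,"z": -8,"rx": 0,"ry": 0,"rz": 10},{"x": -20,"y": -14,"z": -8,"rx": 0,"ry": 0,"rz": 25},{"x": -30,"y": -21,"z": -8,"rx": 0,"ry": 0,"rz": 40},{"x": -45.9,"y": -32.2,"z": -8,"rx": 0,"ry": 0,"rz": 60},{"x": -45.9,"y": -32.2,"z": -8,"rx": 0,"ry": 0,"rz": 60},{"x": -45.9,"y": -32.2,"z": -8,"rx": 0,"ry": 0,"rz": 60},{"x": -45.9,"y": -32.2,"z": -8,"rx": 0,"ry": 0,"rz": 60},{"x": -45.9,"y": -32.2,"z": -8,"rx": 0,"ry": 0,"rz": 60},{"x": -45.9,"y": -32.2,"z": -4,"rx": 0,"ry": 0,"rz": 60},{"x": -45.9,"y": -32.2,"z": 0,"rx": 0,"ry": 0,"rz": 60},{"x": -45.9,"y": -32.2,"z": 4,"rx": 0,"ry": 0,"rz": 60},{"x": -45.9,"y": -32.2,"z": 8,"rx": 0,"ry": 0,"rz": 60},{"x": -45.9,"y": -32.2,"z": 9,"rx": 0,"ry": 0,"rz": 60},{"x": -45.9,"y": -32.2,"z": 9,"rx": 0,"ry": 0,"rz": 60},{"x": -45.9,"y": -32.2,"z": 9,"rx": 0,"ry": 0,"rz": 60},{"x": -45.9,"y": -32.2,"z": 9,"rx": 0,"ry": 0,"rz": 60}], grip=1)

```text
clock: 2.05
tool_pos: [0.5388, 0.1701, 0.1622]
tcp_rot: [3.139, -0.0, 1.779]
contact_force: [-0.3, 0.1, 0.8]
width: 0.0852
```

Run:
```python
from h import *
from workcell import manip,camera
o=manip.observe();print(o);print(toolmove(o["tool_pos"],o["tcp_rot"],[.5375,.169,.075],np.radians(102)))
c=camera("scene");crop(c,220,80,360,220,5,"pics/k2.png",1.5)
```

```text
{'clock': 2.05, 'joints': array([2.52103215e-01, 4.68143309e-01, 1.88067215e+00, 2.09257698e-04,
       7.90551363e-01, 4.37320982e-02]), 'joint_velocities': array([ 0.00522923, -0.01798744, -0.00339029, -0.00024359, -0.00680418,
       -0.00301181]), 'joint_efforts': array([-1.09378438e+00, -8.12134910e+01, -3.26460850e+01, -4.18474060e-02,
        2.17844930e-02, -2.14263469e-03]), 'tool_pos': array([0.53878393, 0.17012505, 0.16216904]), 'tcp_rot': array([ 3.13937548e+00, -2.46221639e-04,  1.77902068e+00]), 'contact_force': array([-0.32720529,  0.10426048,  0.83676221]), 'moment': array([-0.01376912,  0.00356217, -0.04987855]), 'width': 0.08519768220461968}
(array([-0.09, -0.17,  8.72]), array([ 0.13, -0.01, -0.07]))
```

View pics/k2.png

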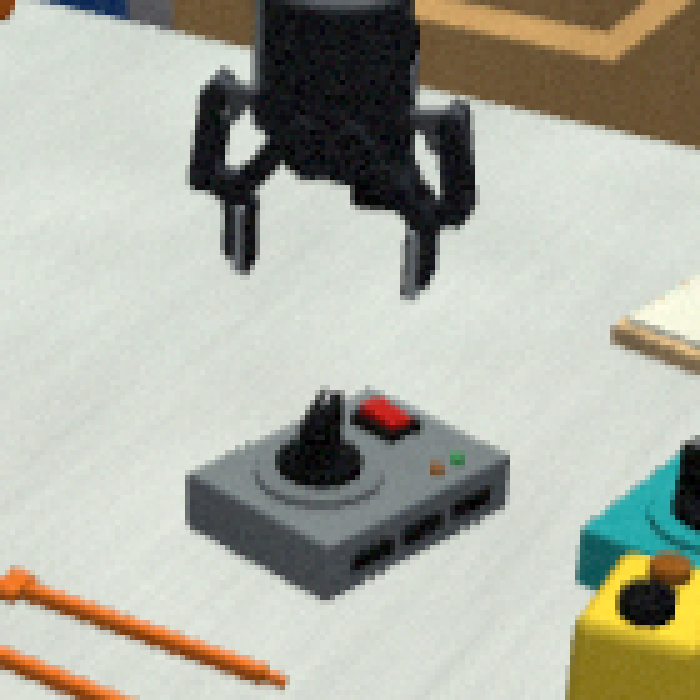

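Request:
jog_arm(plan=[{"x": 0,"y": 0,"z": 3,"rx": 0,"ry": 0,"rz": 0},{"x": 0,"y": 0,"z": 6,"rx": 0,"ry": 0,"rz": 0},{"x": 0,"y": 0,"z": 7.5,"rx": 0,"ry": 0,"rz": 0},{"x": 0,"y": 0,"z": 8.4,"rx": 0,"ry": 0,"rz": 0},{"x": 0,"y": 0,"z": 8.4,"rx": 0,"ry": 0,"rz": 0},{"x": 0,"y": 0,"z": 8.4,"rx": 0,"ry": 0,"rz": 0},{"x": 0,"y": 0,"z": 8.4,"rx": 0,"ry": 0,"rz": 0}])

```text
clock: 2.8
tool_pos: [0.5389, 0.1696, 0.0776]
tcp_rot: [3.14, -0.0, 1.779]
contact_force: [0.4, -0.3, -0.1]
width: 0.0853
```

Request:
jog_arm(plan=[{"x": 0,"y": 0,"z": 0,"rx": 0,"ry": 0,"rz": 0},{"x": 0,"y": 0,"z": 0,"rx": 0,"ry": 0,"rz": 0},{"x": 0,"y": 0,"z": 0,"rx": 0,"ry": 0,"rz": 0},{"x": 0,"y": 0,"z": 0,"rx": 0,"ry": 0,"rz": 0},{"x": 0,"y": 0,"z": 0,"rx": 0,"ry": 0,"rz": 0},{"x": 0,"y": 0,"z": 0,"rx": 0,"ry": 0,"rz": 0},{"x": 0,"y": 0,"z": 0,"rx": 0,"ry": 0,"rz": 0},{"x": 0,"y": 0,"z": 0,"rx": 0,"ry": 0,"rz": 0}], grip=0)

```text
clock: 3.6
tool_pos: [0.5381, 0.1692, 0.0765]
tcp_rot: [-3.141, 0.0, 1.779]
contact_force: [-1.3, -0.4, 5.1]
width: 0.0126
```

Run:
```python
from h import *
from workcell import manip,camera
o=manip.observe();print(o)
c=camera("scene");crop(c,220,80,360,220,5,"pics/k3.png",1.5)
```

```text
{'clock': 3.6, 'joints': array([ 2.50889596e-01,  5.94723314e-01,  1.93512210e+00, -2.83537668e-05,
        6.11913672e-01,  4.31316694e-02]), 'joint_velocities': array([-0.00045012,  0.00105516, -0.00026536, -0.00182582,  0.0008538 ,
       -0.00120428]), 'joint_efforts': array([ 4.90265829e-02, -8.68635893e+01, -2.64107323e+01,  3.70887123e-03,
       -6.05718680e-01, -2.66316498e-02]), 'tool_pos': array([0.53807125, 0.1691755 , 0.07645389]), 'tcp_rot': array([-3.14142708e+00,  2.34446352e-05,  1.77857747e+00]), 'contact_force': array([-1.2736864 , -0.41647547,  5.07787798]), 'moment': array([-0.0962481 ,  0.27980869, -0.06518818]), 'width': 0.012629557105395702}
```

View pics/k3.png

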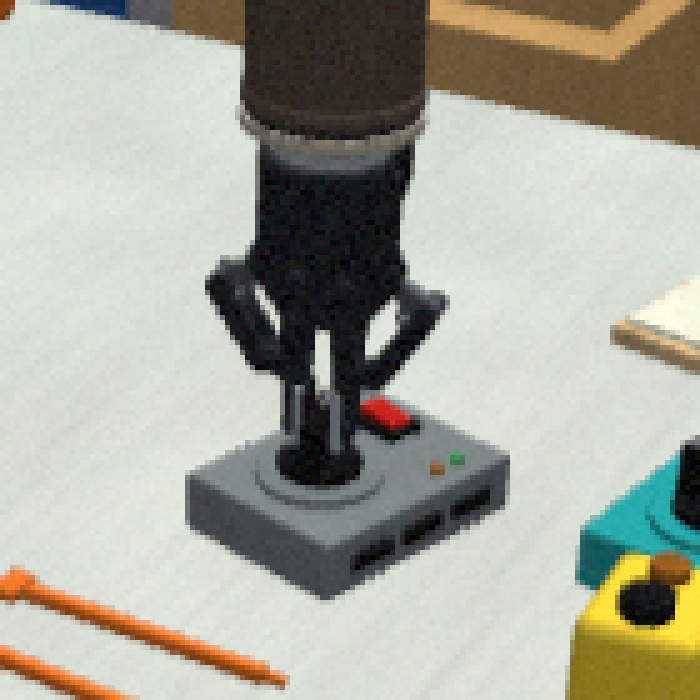

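The bar is held, with the width reading 12.6 mm. Now I'll turn it anticlockwise, which is negative about the downward tool z.

Request:
jog_arm(plan=[{"x": 0,"y": 0,"z": 0,"rx": 0,"ry": 0,"rz": -6},{"x": 0,"y": 0,"z": 0,"rx": 0,"ry": 0,"rz": -12},{"x": 0,"y": 0,"z": 0,"rx": 0,"ry": 0,"rz": -18},{"x": 0,"y": 0,"z": 0,"rx": 0,"ry": 0,"rz": -24},{"x": 0,"y": 0,"z": 0,"rx": 0,"ry": 0,"rz": -30},{"x": 0,"y": 0,"z": 0,"rx": 0,"ry": 0,"rz": -36},{"x": 0,"y": 0,"z": 0,"rx": 0,"ry": 0,"rz": -42},{"x": 0,"y": 0,"z": 0,"rx": 0,"ry": 0,"rz": -48},{"x": 0,"y": 0,"z": 0,"rx": 0,"ry": 0,"rz": -54},{"x": 0,"y": 0,"z": 0,"rx": 0,"ry": 0,"rz": -58},{"x": 0,"y": 0,"z": 0,"rx": 0,"ry": 0,"rz": -58},{"x": 0,"y": 0,"z": 0,"rx": 0,"ry": 0,"rz": -58}])

```text
clock: 4.85
tool_pos: [0.5387, 0.1696, 0.0765]
tcp_rot: [3.141, 0.001, 2.788]
contact_force: [1.7, 5.8, 2.3]
width: 0.0131
```

Run:
```python
from workcell import manip
o=manip.observe();print(o["tool_pos"],o["tcp_rot"],o["contact_force"],o["moment"],o["joint_efforts"][5])
```

```text
[0.53865192 0.1696411  0.07649392] [3.14073478e+00 7.60867781e-04 2.78844706e+00] [1.73831548 5.7674866  2.31632978] [ 0.95468343 -0.21453937  0.03325368] -0.29000675305724144
```

Request:
jog_arm(plan=[{"x": 0,"y": 0,"z": 0,"rx": 0,"ry": 0,"rz": -2},{"x": 0,"y": 0,"z": 0,"rx": 0,"ry": 0,"rz": -4},{"x": 0,"y": 0,"z": 0,"rx": 0,"ry": 0,"rz": -4}])

```text
clock: 5.15
tool_pos: [0.5387, 0.1697, 0.0765]
tcp_rot: [3.141, 0.001, 2.859]
contact_force: [1.1, 5.5, 1.5]
width: 0.0129
```

Run:
```python
from workcell import manip
o=manip.observe();print(o["tool_pos"],o["tcp_rot"],o["contact_force"],o["moment"],o["joint_efforts"][5])
```

```text
[0.53867023 0.16967302 0.07648506] [3.14068386e+00 8.09301162e-04 2.85911562e+00] [1.1052938  5.49307366 1.47583682] [ 0.99386819 -0.25372701 -0.07404431] -1.101994402706623
```

Request:
jog_arm(plan=[{"x": 0,"y": 0,"z": 0,"rx": 0,"ry": 0,"rz": -2},{"x": 0,"y": 0,"z": 0,"rx": 0,"ry": 0,"rz": -3},{"x": 0,"y": 0,"z": 0,"rx": 0,"ry": 0,"rz": -3}])

```text
clock: 5.45
tool_pos: [0.5387, 0.1697, 0.0765]
tcp_rot: [3.14, 0.001, 2.909]
contact_force: [1.8, 4.8, 3.2]
width: 0.0126
```

Run:
```python
from workcell import manip
o=manip.observe();print(o["tool_pos"],o["tcp_rot"],o["contact_force"],o["moment"],o["joint_efforts"][5])
```

```text
[0.53868545 0.16967365 0.07652962] [3.14035553e+00 6.77110012e-04 2.90903223e+00] [1.75891159 4.76759867 3.24416745] [ 0.94286275 -0.20349798 -1.71336139] -2.219000905752182
```

The moment jumped to -1.7 N m at yaw 166.7°, so the stop is reached. I'll release, rise and look.

Request:
jog_arm(plan=[{"x": 0,"y": 0,"z": 0,"rx": 0,"ry": 0,"rz": 0},{"x": 0,"y": 0,"z": 0,"rx": 0,"ry": 0,"rz": 0},{"x": 0,"y": 0,"z": 0,"rx": 0,"ry": 0,"rz": 0},{"x": 0,"y": 0,"z": 0,"rx": 0,"ry": 0,"rz": 0},{"x": 0,"y": 0,"z": 0,"rx": 0,"ry": 0,"rz": 0},{"x": 0,"y": 0,"z": -2,"rx": 0,"ry": 0,"rz": 0},{"x": 0,"y": 0,"z": -6,"rx": 0,"ry": 0,"rz": 0},{"x": 0,"y": 0,"z": -10,"rx": 0,"ry": 0,"rz": 0},{"x": 0,"y": 0,"z": -14,"rx": 0,"ry": 0,"rz": 0},{"x": 0,"y": 0,"z": -14,"rx": 0,"ry": 0,"rz": 0}], grip=1)

```text
clock: 6.45
tool_pos: [0.5406, 0.1699, 0.2214]
tcp_rot: [3.138, 0.007, 2.913]
contact_force: [-0.2, 0.3, 0.2]
width: 0.0857
```

Run:
```python
from h import *
from workcell import manip,camera
o=manip.observe();print(o["tool_pos"],o["tcp_rot"],o["clock"])
# cover: ux along yaw; compute
print(toolmove(o["tool_pos"],o["tcp_rot"],[.4963,-.2967,.18],np.radians(45.3)))
c=camera("scene");crop(c,220,80,360,220,5,"pics/k4.png",1.5)
```

```text
[0.540638   0.16987    0.22144994] [3.13805232 0.00689676 2.91290114] 6.45
(array([ -6.23, -46.46,   4.02]), array([5.400e-01, 2.000e-02, 1.216e+02]))
```

View pics/k4.png

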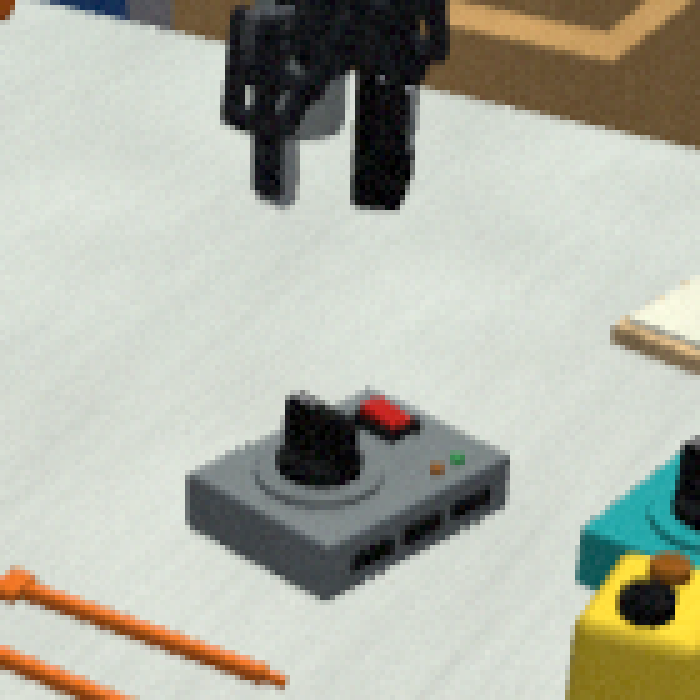

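The bar now lies along the strip's x axis. I'll confirm that from the top camera after moving away to the tab.

Request:
jog_arm(plan=[{"x": -1,"y": -4,"z": 0,"rx": 0,"ry": 0,"rz": 8},{"x": -2,"y": -8,"z": 0,"rx": 0,"ry": 0,"rz": 16},{"x": -2,"y": -12,"z": 0,"rx": 0,"ry": 0,"rz": 24},{"x": -3,"y": -16,"z": 0,"rx": 0,"ry": 0,"rz": 32},{"x": -3,"y": -20,"z": 0,"rx": 0,"ry": 0,"rz": 40},{"x": -4,"y": -24,"z": 0,"rx": 0,"ry": 0,"rz": 48},{"x": -4,"y": -28,"z": 0,"rx": 0,"ry": 0,"rz": 56},{"x": -5,"y": -32,"z": 0,"rx": 0,"ry": 0,"rz": 64},{"x": -5,"y": -36,"z": 0,"rx": 0,"ry": 0,"rz": 72},{"x": -6,"y": -40,"z": 0,"rx": 0,"ry": 0,"rz": 80},{"x": -6.2,"y": -44,"z": 0,"rx": 0,"ry": 0,"rz": 88},{"x": -6.2,"y": -46.4,"z": 0,"rx": 0,"ry": 0,"rz": 96},{"x": -6.2,"y": -46.4,"z": 0,"rx": 0,"ry": 0,"rz": 104},{"x": -6.2,"y": -46.4,"z": 0,"rx": 0,"ry": 0,"rz": 112},{"x": -6.2,"y": -46.4,"z": 2,"rx": 0,"ry": 0,"rz": 121.6},{"x": -6.2,"y": -46.4,"z": 4,"rx": 0,"ry": 0,"rz": 121.6},{"x": -6.2,"y": -46.4,"z": 4,"rx": 0,"ry": 0,"rz": 121.6},{"x": -6.2,"y": -46.4,"z": 4,"rx": 0,"ry": 0,"rz": 121.6},{"x": -6.2,"y": -46.4,"z": 4,"rx": 0,"ry": 0,"rz": 121.6}])

```text
clock: 8.4
tool_pos: [0.4937, -0.2969, 0.1768]
tcp_rot: [3.141, -0.0, 0.792]
contact_force: [-0.6, 0.8, -0.4]
width: 0.0855
```

Run:
```python
from h import *
from workcell import manip,camera
o=manip.observe();print(o["tool_pos"],o["tcp_rot"],o["clock"])
print(toolmove(o["tool_pos"],o["tcp_rot"],[.4963,-.2967,.075],np.radians(45.3)))
c=camera("scene");crop(c,120,170,280,310,5,"pics/c1.png",1.5)
c=camera("top");crop(c,150,200,230,270,8,"pics/k5.png",2.5);pickle.dump(c,open("top1.pkl","wb"))
P=cloud(c);P[c["range_z"]==0]=0;sub=P[215:260,175:220].reshape(-1,3);q=sub[(sub[:,2]>0.066)&(sub[:,2]<0.1)]
u,S,v=np.linalg.svd(q[:,:2]-q[:,:2].mean(0),full_matrices=False);print(len(q),np.degrees(np.arctan2(v[0,1],v[0,0])),S)
```

```text
[ 0.49368275 -0.29687246  0.17679891] [ 3.14117066e+00 -6.02343128e-05  7.91681019e-01] 8.4
(array([ 0.2 ,  0.17, 10.18]), array([ 0.02, -0.  ,  0.06]))
121 163.24699173425907 [0.1425191  0.04694288]
```

View pics/c1.png

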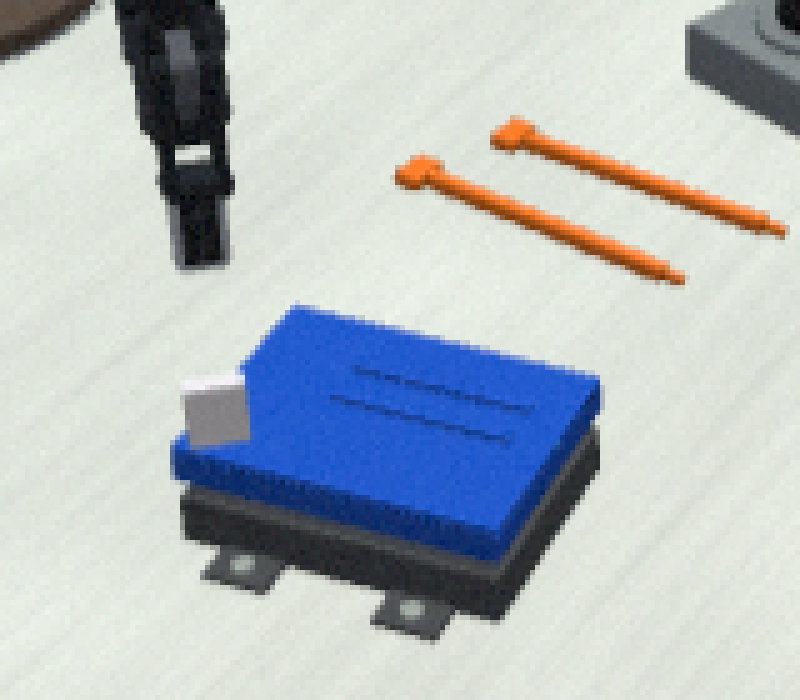

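View pics/k5.png

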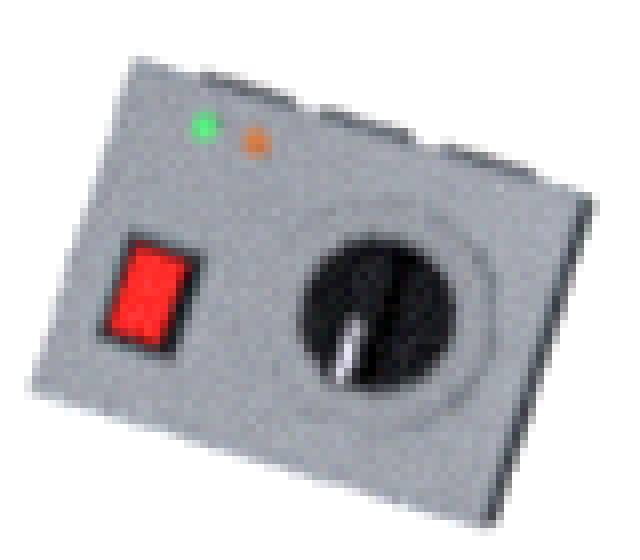

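The mark now points to strip -x and the bar reads 163° against the strip's 164.4°, so the knob is off. I'll go down to the tab.

Request:
jog_arm(plan=[{"x": 0.2,"y": 0.15,"z": 3,"rx": 0,"ry": 0,"rz": 0},{"x": 0.2,"y": 0.15,"z": 6,"rx": 0,"ry": 0,"rz": 0},{"x": 0.2,"y": 0.15,"z": 8,"rx": 0,"ry": 0,"rz": 0},{"x": 0.2,"y": 0.15,"z": 8,"rx": 0,"ry": 0,"rz": 0},{"x": 0.2,"y": 0.15,"z": 8,"rx": 0,"ry": 0,"rz": 0},{"x": 0.2,"y": 0.15,"z": 8,"rx": 0,"ry": 0,"rz": 0}])

```text
clock: 9.1
tool_pos: [0.4967, -0.2969, 0.0978]
tcp_rot: [3.14, -0.0, 0.791]
contact_force: [0.7, 0.2, 0.2]
width: 0.0852
```

Run:
```python
from h import *
from workcell import manip,camera
o=manip.observe();print(o["tool_pos"],o["tcp_rot"],o["clock"])
print(toolmove(o["tool_pos"],o["tcp_rot"],[.4963,-.2967,.075],np.radians(45.3)))
c=camera("scene");crop(c,120,170,280,310,5,"pics/c2.png",1.5)
```

```text
[ 0.49667552 -0.2968984   0.09775368] [ 3.13958213e+00 -3.64222507e-04  7.90899540e-01] 9.1
(array([-0.01, -0.05,  2.28]), array([ 0.12, -0.02,  0.02]))
```

View pics/c2.png

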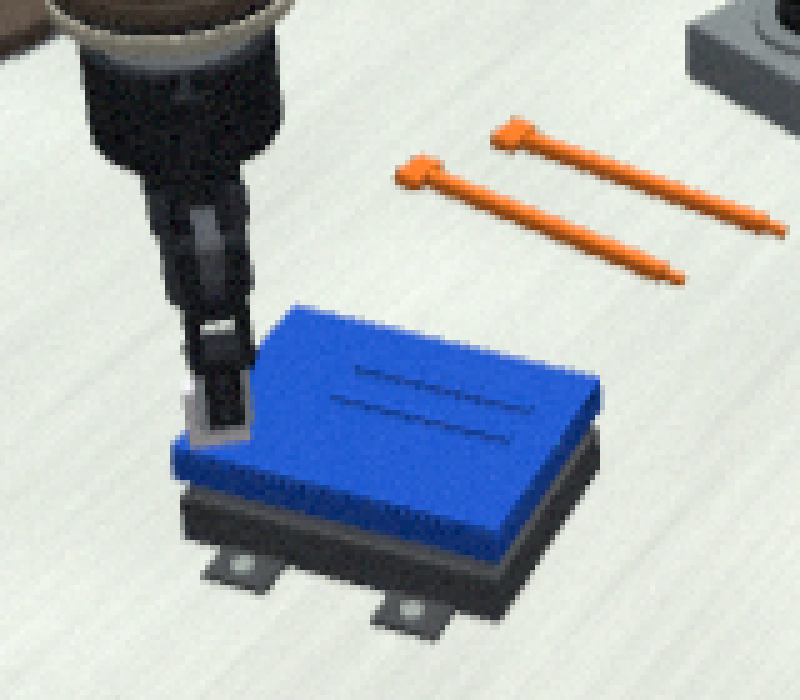

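The fingers straddle the fin, so I'll lower the last bit and close.

Request:
jog_arm(plan=[{"x": 0,"y": -0.05,"z": 1.2,"rx": 0,"ry": 0,"rz": 0},{"x": 0,"y": -0.05,"z": 2.2,"rx": 0,"ry": 0,"rz": 0},{"x": 0,"y": -0.05,"z": 2.2,"rx": 0,"ry": 0,"rz": 0},{"x": 0,"y": -0.05,"z": 2.2,"rx": 0,"ry": 0,"rz": 0},{"x": 0,"y": -0.05,"z": 2.2,"rx": 0,"ry": 0,"rz": 0}])

```text
clock: 9.65
tool_pos: [0.4956, -0.2961, 0.0743]
tcp_rot: [-3.142, 0.0, 0.791]
contact_force: [-0.2, 0.1, 0.3]
width: 0.0855
```

Request:
jog_arm(plan=[{"x": 0,"y": 0,"z": 0,"rx": 0,"ry": 0,"rz": 0},{"x": 0,"y": 0,"z": 0,"rx": 0,"ry": 0,"rz": 0},{"x": 0,"y": 0,"z": 0,"rx": 0,"ry": 0,"rz": 0},{"x": 0,"y": 0,"z": 0,"rx": 0,"ry": 0,"rz": 0},{"x": 0,"y": 0,"z": 0,"rx": 0,"ry": 0,"rz": 0},{"x": 0,"y": 0,"z": 0,"rx": 0,"ry": 0,"rz": 0},{"x": 0,"y": 0,"z": 0,"rx": 0,"ry": 0,"rz": 0},{"x": 0,"y": 0,"z": 0,"rx": 0,"ry": 0,"rz": 0}], grip=0)

```text
clock: 10.45
tool_pos: [0.4959, -0.2963, 0.0745]
tcp_rot: [3.141, -0.0, 0.791]
contact_force: [0.9, -2.3, 4.4]
width: 0.0082
```

Run:
```python
from h import *
from workcell import manip,camera
o=manip.observe();print(o["tool_pos"],o["tcp_rot"],o["contact_force"],o["moment"],o["width"],o["clock"])
c=camera("scene");crop(c,120,170,280,310,5,"pics/c3.png",1.5)
R0=Ro.from_euler('xyz',o["tcp_rot"]).as_matrix()
ux=np.array([np.cos(.158),np.sin(.158),0]);uy=np.array([-ux[1],ux[0],0]);cc=np.array([.5477,-.2442,.034])
far=cc+.076*ux+.056*uy
r=R0.T@(far-o["tool_pos"])*100;print("far",far,"in tool cm",r)
# rotate about tool y through far
for sgn in(1,-1):
  for th in(1,2,3,4,6,8,10,12,14):
    Rt=Ro.from_euler('y',sgn*th,degrees=True).as_matrix(); print(sgn*th,(r-Rt@r).round(2))
```

```text
[ 0.49587544 -0.2962989   0.07452861] [ 3.14077092e+00 -1.74208887e-04  7.90539726e-01] [ 0.90728627 -2.33906629  4.37997055] [-0.28069879 -0.11756773 -0.30292731] 0.008240473833257345 10.45
far [ 0.61394211 -0.17693944  0.034     ] in tool cm [ 1.67881045e+01 -8.42656393e-03  4.05577996e+00]
1 [-0.07  0.    0.29]
2 [-0.13  0.    0.59]
3 [-0.19 -0.    0.88]
4 [-0.24  0.    1.18]
6 [-0.33 -0.    1.78]
8 [-0.4  -0.    2.38]
10 [-0.45  0.    2.98]
12 [-0.48 -0.    3.58]
14 [-0.48 -0.    4.18]
-1 [ 0.07  0.   -0.29]
-2 [ 0.15  0.   -0.58]
-3 [ 0.24 -0.   -0.87]
-4 [ 0.32  0.   -1.16]
-6 [ 0.52 -0.   -1.73]
-8 [ 0.73 -0.   -2.3 ]
-10 [ 0.96  0.   -2.85]
-12 [ 1.21 -0.   -3.4 ]
-14 [ 1.48 -0.   -3.94]
```

View pics/c3.png

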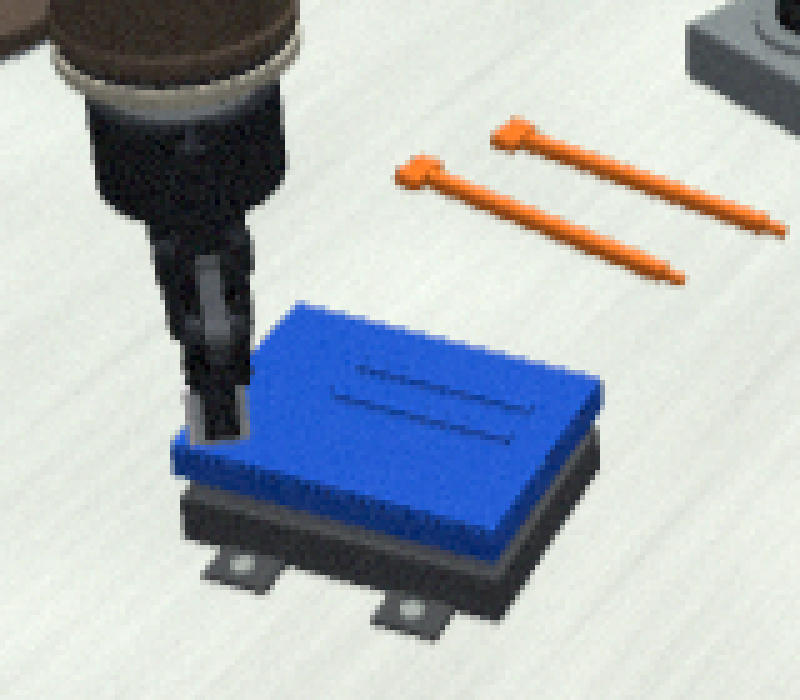

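The tab is gripped at 8.2 mm. I'll peel by turning about tool y through the far corner.

Request:
jog_arm(plan=[{"x": 0.07,"y": 0,"z": -0.29,"rx": 0,"ry": -1,"rz": 0},{"x": 0.15,"y": 0,"z": -0.58,"rx": 0,"ry": -2,"rz": 0},{"x": 0.24,"y": 0,"z": -0.87,"rx": 0,"ry": -3,"rz": 0},{"x": 0.32,"y": 0,"z": -1.16,"rx": 0,"ry": -4,"rz": 0},{"x": 0.42,"y": 0,"z": -1.45,"rx": 0,"ry": -5,"rz": 0},{"x": 0.42,"y": 0,"z": -1.45,"rx": 0,"ry": -5,"rz": 0}])

```text
clock: 11.1
tool_pos: [0.4983, -0.2925, 0.0885]
tcp_rot: [-3.141, 0.088, 0.792]
contact_force: [-1.1, -2.7, -4.7]
width: 0.008
```

Run:
```python
from h import *
from workcell import manip,camera
o=manip.observe();print(o["tool_pos"],o["tcp_rot"],o["contact_force"],o["moment"],o["width"],o["clock"])
c=camera("scene");crop(c,120,170,280,310,5,"pics/c4.png",1.5)
```

```text
[ 0.49829152 -0.2924871   0.08847646] [-3.14058014  0.08806952  0.79188939] [-1.12835703 -2.70129716 -4.69266946] [-0.47658734  0.21602684 -0.11978525] 0.008039208535893738 11.1
```

View pics/c4.png

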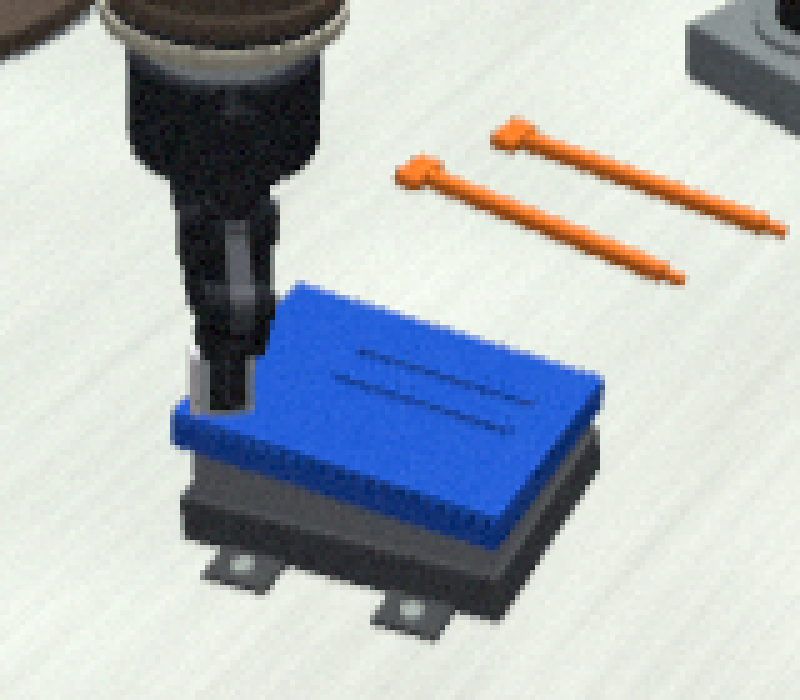

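The peel works: the tab corner is up, the far corner (about px 600,385) still sits down, and the tray is seated. I'll continue about the same pivot.

Request:
jog_arm(plan=[{"x": 0.07,"y": 0,"z": -0.29,"rx": 0,"ry": -1,"rz": 0},{"x": 0.15,"y": 0,"z": -0.58,"rx": 0,"ry": -2,"rz": 0},{"x": 0.24,"y": 0,"z": -0.87,"rx": 0,"ry": -3,"rz": 0},{"x": 0.32,"y": 0,"z": -1.16,"rx": 0,"ry": -4,"rz": 0},{"x": 0.52,"y": 0,"z": -1.73,"rx": 0,"ry": -6,"rz": 0},{"x": 0.73,"y": 0,"z": -2.3,"rx": 0,"ry": -8,"rz": 0},{"x": 0.73,"y": 0,"z": -2.3,"rx": 0,"ry": -8,"rz": 0}])

```text
clock: 11.85
tool_pos: [0.5062, -0.2859, 0.1117]
tcp_rot: [3.14, 0.228, 0.792]
contact_force: [0.4, 0.9, -1.3]
width: 0.0074
```

Run:
```python
from h import *
from workcell import manip,camera
o=manip.observe();print(o["tool_pos"],o["tcp_rot"],o["contact_force"],o["moment"],o["width"],o["clock"])
R0=Ro.from_euler('xyz',o["tcp_rot"]).as_matrix();print("up in tool",R0.T@[0,0,1])
c=camera("scene");crop(c,120,170,280,310,5,"pics/c5.png",1.5)
```

```text
[ 0.5062224  -0.28588372  0.11169288] [3.14022994 0.22770762 0.79194471] [ 0.35686705  0.86820561 -1.27045028] [ 0.23458355 -0.09031958  0.01287985] 0.007365060615407249 11.85
up in tool [-0.22574491  0.00132754 -0.97418554]
```

View pics/c5.png

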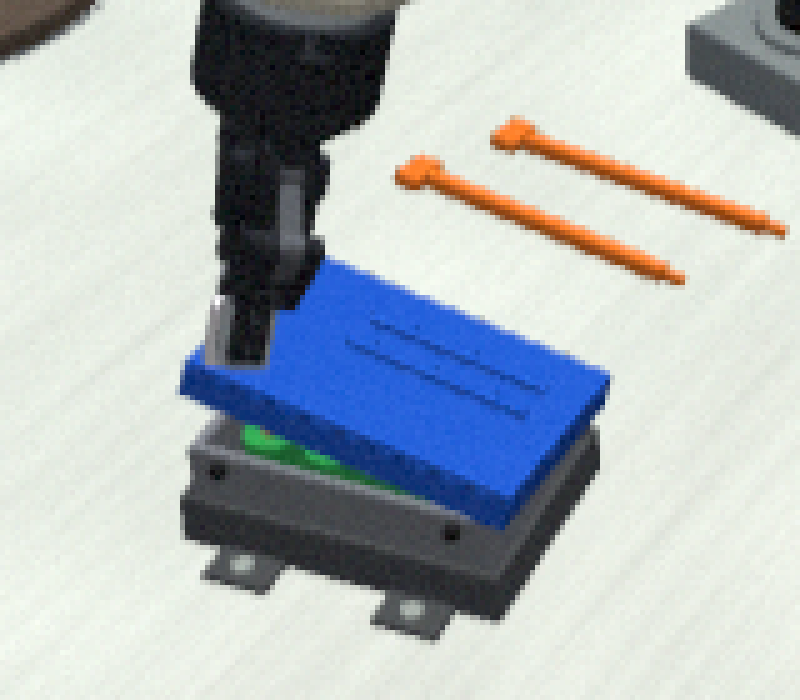

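Three corners are free and the tray is seated. I'll lift straight up slowly to free the last one.

Request:
jog_arm(plan=[{"x": -0.07,"y": 0,"z": -0.29,"rx": 0,"ry": 0,"rz": 0},{"x": -0.14,"y": 0,"z": -0.58,"rx": 0,"ry": 0,"rz": 0},{"x": -0.2,"y": 0,"z": -0.88,"rx": 0,"ry": 0,"rz": 0},{"x": -0.27,"y": 0,"z": -1.17,"rx": 0,"ry": 0,"rz": 0},{"x": -0.36,"y": 0,"z": -1.56,"rx": 0,"ry": 0,"rz": 0},{"x": -0.45,"y": 0,"z": -1.95,"rx": 0,"ry": 0,"rz": 0},{"x": -0.56,"y": 0,"z": -2.44,"rx": 0,"ry": 0,"rz": 0},{"x": -0.68,"y": 0,"z": -2.92,"rx": 0,"ry": 0,"rz": 0},{"x": -0.68,"y": 0,"z": -2.92,"rx": 0,"ry": 0,"rz": 0}])

```text
clock: 12.8
tool_pos: [0.5054, -0.2867, 0.1419]
tcp_rot: [3.14, 0.227, 0.791]
contact_force: [0.4, -0.6, -0.2]
width: 0.0082
```

Run:
```python
from h import *
from workcell import manip,camera
o=manip.observe();print(o["tool_pos"],o["tcp_rot"],o["contact_force"],o["moment"],o["width"],o["clock"])
R0=Ro.from_euler('xyz',o["tcp_rot"]).as_matrix();print("up in tool",R0.T@[0,0,1])
c=camera("scene");crop(c,120,170,280,310,5,"pics/c6.png",1.5)
```

```text
[ 0.50540049 -0.28667355  0.14189308] [3.14040841 0.22652087 0.79057007] [ 0.35023177 -0.57971763 -0.21007838] [ 0.00114162 -0.04702192 -0.01642239] 0.008223166047205535 12.8
up in tool [-0.22458864  0.00115399 -0.97445298]
```

View pics/c6.png

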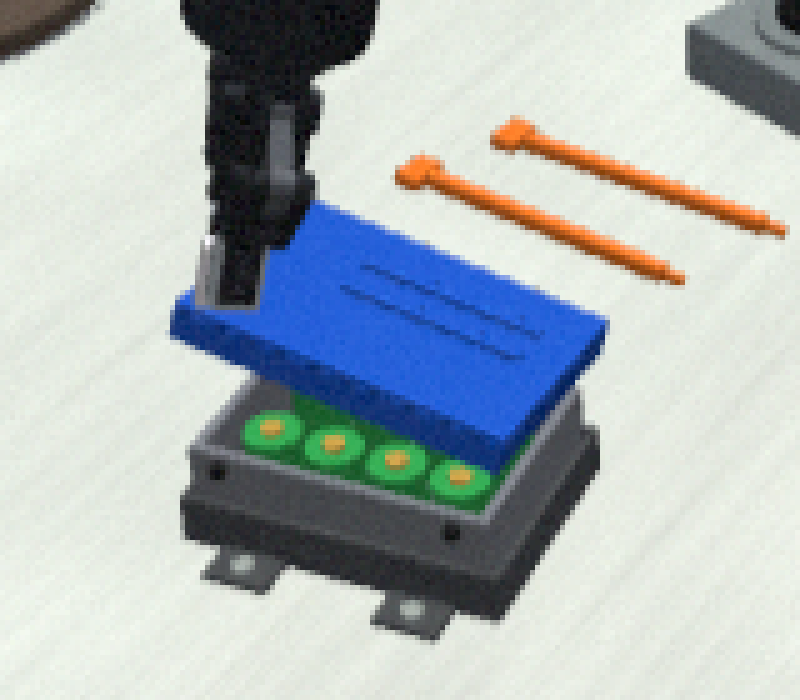

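The cover is free and the tray is still in the cradle. I'll raise and level it.

Request:
jog_arm(plan=[{"x": -0.2,"y": 0,"z": -1,"rx": 0,"ry": 0,"rz": 0},{"x": -0.6,"y": 0,"z": -2.5,"rx": 0,"ry": 0,"rz": 0},{"x": -1,"y": 0,"z": -4.5,"rx": 0,"ry": 1,"rz": 0},{"x": -1.5,"y": 0,"z": -6.5,"rx": 0,"ry": 3,"rz": 0},{"x": -1.9,"y": 0,"z": -8.5,"rx": 0,"ry": 5,"rz": 0},{"x": -2.4,"y": 0,"z": -10.5,"rx": 0,"ry": 7,"rz": 0},{"x": -2.8,"y": 0,"z": -12.2,"rx": 0,"ry": 9,"rz": 0},{"x": -3,"y": 0,"z": -13.2,"rx": 0,"ry": 11,"rz": 0},{"x": -3.1,"y": 0,"z": -13.6,"rx": 0,"ry": 12,"rz": 0},{"x": -3.1,"y": 0,"z": -13.6,"rx": 0,"ry": 13,"rz": 0},{"x": -3.1,"y": 0,"z": -13.6,"rx": 0,"ry": 13,"rz": 0},{"x": -3.1,"y": 0,"z": -13.6,"rx": 0,"ry": 13,"rz": 0},{"x": -3.1,"y": 0,"z": -13.6,"rx": 0,"ry": 13,"rz": 0},{"x": -3.1,"y": 0,"z": -13.6,"rx": 0,"ry": 13,"rz": 0},{"x": -3.1,"y": 0,"z": -13.6,"rx": 0,"ry": 13,"rz": 0}])

```text
clock: 14.35
tool_pos: [0.5053, -0.286, 0.2803]
tcp_rot: [-3.141, 0.0, 0.791]
contact_force: [0.7, 0.8, -1.2]
width: 0.008
```

Run:
```python
from h import *
from workcell import manip,camera
o=manip.observe();print(o["tool_pos"],o["tcp_rot"],o["contact_force"],o["joint_velocities"],o["width"],o["clock"])
c=camera("scene");cv2.imwrite("pics/f1.png",np.clip(c["image"][:,:,::-1]*1.3,0,255).astype(np.uint8))
t=camera("top");cv2.imwrite("pics/f1t.png",np.clip(t["image"][:,:,::-1]*2.,0,255).astype(np.uint8))
for n,c in(("s",c),("t",t)):
    P=cloud(c);hsv=cv2.cvtColor(c["image"],cv2.COLOR_RGB2HSV)
    m=(hsv[...,0]>105)&(hsv[...,0]<130)&(hsv[...,1]>150)&(c["range_z"]>0)&(P[...,2]>.1)&(P[...,0]<.75)&(P[...,0]>.3)
    m=cv2.erode(m.astype(np.uint8),np.ones((5,5)))>0
    q=P[m]
    for _ in range(4):
        mu=q.mean(0);v=np.linalg.svd(q-mu,full_matrices=False)[2][2];e=abs((q-mu)@v);q=q[e<.006]
    print(n,len(q),q.min(0),q.max(0),v,"tilt",np.degrees(np.arccos(abs(v[2]))))
```

```text
[ 0.50530488 -0.28602224  0.28025312] [-3.14109484e+00  2.79913800e-04  7.91148586e-01] [ 0.66531392  0.76590085 -1.16708756] [ 5.87244151e-05 -3.06304937e-03 -5.35872861e-04  3.18804121e-03
 -4.33217345e-04 -7.45041600e-04] 0.00795340802115771 14.35
s 1744 [ 0.48577218 -0.3002289   0.25069534] [ 0.63930988 -0.18033495  0.26386975] [ 0.00516595 -0.02674073  0.99962905] tilt 1.5606525887399378
t 2917 [ 0.47944342 -0.28676118  0.25153541] [ 0.63259836 -0.1719762   0.26299206] [-7.19720785e-05 -2.60633590e-03  9.99996601e-01] tilt 0.1493891419205606
```

View pics/f1.png

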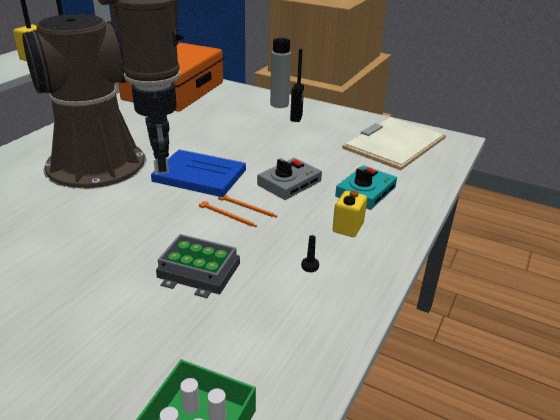

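View pics/f1t.png

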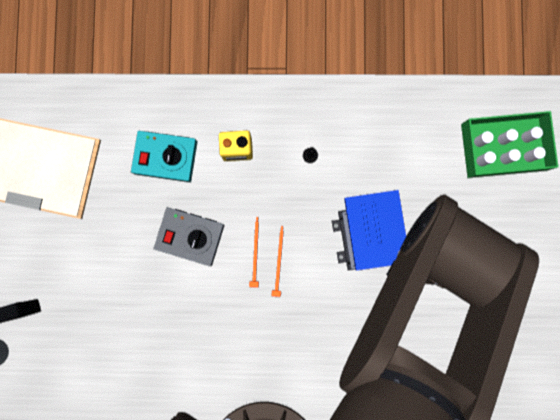

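The cover hangs level (tilt 1.6° or less) with its rim at about 0.24 m. The tray is seated in the cradle, the knob bar lies along the strip's x axis, and the stakes, beacon and antenna have not moved. I'll hand it in.

```bash
python3 -c "
from workcell import manip
print(manip.sign_off())"
```

```text
the job is handed in; nothing more can be done
None
```

The knob is off, the frost cover has been peeled from its tab corner, and the arm was holding it up, level and still, when I handed in at about 14.5 s. `sign_off` gives no verdict.

- **Knob:** I turned it about 65° anticlockwise by its bar until the wrist moment jumped to -1.7 N m at the stop. After release, the top view showed the bar at 163° against the strip's 164.4°, which is within what I can measure. The white mark pointed towards strip -x.
- **Peel:** I tipped the cover about 13° around the far corner, which still looked seated in the pictures. Then I lifted it straight off, and the tray stayed seated in its cradle.
- **Final hold:** The cover is right way up, with a tilt of 0.15° in the top view and 1.6° in the scene view. Its rim is about 24 cm above the shelf, it touches only the gripper, and joint speeds are near zero.
- **Other things:** The beacon, antenna and both stakes look unmoved in the last pictures, which I compared by eye with the first ones.

One move call was refused for missing keys before anything moved. No check failed. The only disagreement was before the grasp, when my estimates of the knob bar's bearing ranged from 96° to 108°; I used 102° and the grip held.

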